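# Push a row of sample jars home in the loading frame

### The job

Take the steel pusher and use its straight blade to push the four amber sample jars together, as one group, into the open end of the steel loading frame until every jar stands against the frame's back wall. Then put the pusher back on the middle of the blue mat and let go of it. Touch the jars with nothing but the pusher, keep them standing, do not shove the frame along the bench, do not drop the pusher, and leave the bottle, tip box and beaker where they are.

Things in the scene. Friction and masses are not known exactly. Their poses are not given: they have to be found in the camera images.
- frame: Loose steel loading frame, 1.8 kg; slides if pushed with about 10 N. Three bars 12 mm thick, 40 mm high form a floorless U, inside 220 mm wide, 110 mm deep, with short flared wings at the mouth reaching x = -0.027. Origin: on the bench, middle of the open mouth; +x points from the mouth to the back wall (push direction), whose inner face is at x = +0.110; y along the wall, z up.
- frame_back (a point): On the bench, middle of the inner face of the frame's back wall, 110 mm behind the mouth.
- jar1: Loose upright amber glass jar with white label and cap, 40 mm diameter, 75 mm high, about 0.11 kg. Origin: centre of its underside. The four jars start on the bench before the mouth, side by side in a ragged row, their centres 80 mm or less to either side of the frame's centre line.
- jar2: Another such jar, the same size; origin: centre of its underside.
- jar3: Another such jar, the same size; origin: centre of its underside.
- jar4: Another such jar, the same size; origin: centre of its underside.
- pusher: Loose steel angle, 0.4 kg, starts standing on the mat. Foot 190 (y) x 76 (x) x 4 mm; upright blade 190 mm long, 40 mm high, flat pushing face at x = +0.040. Black grip centred at x = -0.018, y = 0: 18 mm thick (x), 70 mm wide (y), top at z = 86 mm; nothing else is higher than 40 mm. Origin: on the underside, 40 mm behind the face, mid-length; +x = push direction.
- mat: Fixed blue mat, 150 mm (x) by 240 mm (y), 3 mm thick, flat on the bench. Origin: centre of its underside, on the bench; z up.
- reagent: Bystander: amber reagent bottle with blue cap, 80 mm diameter, 175 mm high, beyond the frame. Origin: centre of its underside.
- tipbox: Bystander: blue pipette-tip box with clear lid, 80 x 120 x 62 mm, beside the bottle. Origin: centre of its underside.
- beaker: Bystander: empty glass beaker, 72 mm diameter, 85 mm high, on the far side of the mat. Origin: centre of its underside.

How it is judged:
On the way:
1. all four jars stand side by side against the back wall of the frame (gap under 7 mm) (x of jar1 in the frame of frame between 0.083 and 0.098 m and y of jar1 in the frame of frame between -0.1 and 0.1 m and angle between each of jar1, jar2, jar3, jar4's own z axis and vertical below 0.08 rad and height (world z) of each of jar1, jar2, jar3, jar4 below 0.006 m and x of jar2 in the frame of frame between 0.083 and 0.098 m and y of jar2 in the frame of frame between -0.1 and 0.1 m and x of jar3 in the frame of frame between 0.083 and 0.098 m and y of jar3 in the frame of frame between -0.1 and 0.1 m and x of jar4 in the frame of frame between 0.083 and 0.098 m and y of jar4 in the frame of frame between -0.1 and 0.1 m), for 0.2 s.
At the end, for the whole second after the job is handed in: All four jars stand upright and at rest inside the frame with less than 7 mm between each jar and the back wall; the pusher stands upright, at rest and released on the blue mat, its middle within 50 mm (mat's short way, x) and 60 mm (long way, y) of the mat's middle (all of step 1 and x of pusher in the frame of mat between -0.05 and 0.05 m and y of pusher in the frame of mat between -0.06 and 0.06 m and height (world z) of pusher below 0.008 m and angle between pusher's own z axis and vertical below 0.1 rad and linear speed of each of jar1, jar2, jar3, jar4, pusher below 0.01 m/s); the robot touches nothing.
It fails at once if the gripper or arm touches a jar (contact force between any of the fingers, the arm and jar1 above 0.5 N or contact force between any of the fingers, the arm and jar2 above 0.5 N or contact force between any of the fingers, the arm and jar3 above 0.5 N or contact force between any of the fingers, the arm and jar4 above 0.5 N).
It fails at once if a jar is tipped by more than 20 degrees (angle between any of jar1, jar2, jar3, jar4's own z axis and vertical above 0.35 rad).
It fails at once if one jar is already against the back wall while another is still outside the frame (they go in together) (x of any of jar1, jar2, jar3, jar4 in the frame of frame above 0.083 m and x of any of jar1, jar2, jar3, jar4 in the frame of frame below 0 m).
It fails at once if the pusher is let go more than 15 mm above the bench or mat (height (world z) of pusher above 0.018 m and contact force between the fingers and pusher below 0.05 N).
It fails at once if the frame is shoved more than 15 mm, or the bottle, tip box or beaker is moved more than 20 mm or tipped (distance of any of frame, frame_back from where it was at the start of the episode above 0.015 m or distance of any of reagent, tipbox, beaker from where it was at the start of the episode above 0.02 m or angle between any of reagent, tipbox, beaker's own z axis and vertical above 0.3 rad).
It also fails if it takes over 48 s, if anything falls off the work surface, if the arm or the gripper's body presses on something with over 40 N, if the wrist force passes 120 N, or if a joint passes its speed limit or range.

### The arm

A 6-joint arm with a two-finger parallel gripper is mounted at the origin on the work surface. World frame = base frame: x ahead of the robot, y to its left, z up, the work surface at z = 0. Lengths are in m, angles in rad, forces in N, time in s.
With the tool pointing down it reaches from about 0.3 to 0.775 m from the base axis. Payload 14.6 kg.
Tool frame: the origin (TCP) lies between the finger pads; the fingertips stand ctrl.nose_length ahead of it and the grasp point (between the pads) lies 11 mm behind it (ctrl.nose_length is the distance from the TCP to the fingertips, in m); z points along the fingers, y is the direction in which the jaws open and shut (so a half turn about z gives the same grasp; the last joint's range is limited). The gripper opens to 85 mm and grips with 20 to 120 N. Pads are 22 mm wide; open, the fingers measure 114 mm over their backs; the gripper's body (76 mm by 85 mm) begins 54 mm behind the grasp point. The pads swing forward as they close: fully open they stand 13 mm farther back than shut.
Start: joints at [-1.414, 0.3, 1.521, -0, 1.321, -0.067], TCP at [0.122, -0.536, 0.239] pointing down, gripper open.
Joint ranges: [-3.03, 3.03], [-0.79, 2.21], [0.23, 2.52], [-1.04, 4.18], [0, 3.07], [-2.55, 2.55]. Speed limits (rad/s): [2.22, 2.22, 2.57, 3.14, 3.14, 3.14].

### API

Orientations are given as a unit quaternion [x, y, z, w].
In Python, from cell import ctrl gives the robot as it stands.
- The arm moves only by the tool send_rows, never from a script. Its argument "moves" is a list that holds one entry, the list of rows, each a list of 7 numbers: the shift along the world's x, y, z in mm, then the turn, a rotation vector about the world's x, y, z in rad, then the opening, from 0 (shut) to 1 (fully open). In form: [[[x, y, z, rx, ry, rz, jaw], ...]]. A call has 1 to 20 rows; each row shifts and turns the commanded pose from where the row before left it; what a row does not reach is not made up. A row lasts 1/10 s, in which the tool goes at most 50 mm and 8.59 degrees, less where a joint would pass 70% of its speed; a pose out of reach is approached as far as the arm can. A call is refused whole if a number of a shift passes 50 or a number of a turn 0.15, either way. A call with a gripper value outside its range is refused whole. The fingers move at their own pace and stop on an object; the grip force is fixed at half the most. Time passes only in rows, so rows that do not move let the fingers close. It gives the time, the measured TCP pose, the force and the opening at its end, in the units of the state.
- ctrl.observe(): the state, without advancing time (a new reading comes with each control period).
- ctrl.snapshot(name): name is "scene" or "side" or "wrist"; returns the picture (400x640x3 uint8, red, green, blue); there is no depth.
- ctrl.camera_params(name): a dict with "fovy" (degrees; the focal length in pixels is half the picture's height over the tangent of half this angle, whatever the lens; pixels are square), "cx", "cy" (the principal point, pixels), "extrinsics" (4x4, takes a point from world to camera coordinates). Camera axes: x right, y down, z forward; pixel columns grow to the right and rows downward; lengths in m; the calibration is good to about 2 mm. A picture is of the moment at which its call begins: read the wrist's pose just before it. camera_params takes no time and is no camera call; for the wrist camera it gives the pose at the moment of the call.
- ctrl.close_job(): hands the job in, once; it reports no verdict.
The state is a dict: "time": time; "joint_positions": joint angles; "joint_vel": joint speeds; "effort": joint torques, N m; "ee_pos": TCP position; "orientation": TCP orientation; "force": force on the tool from outside, world axes, zero at the start; "ft_torque": the same for the moment, N m; "opening": finger opening in m.
Only numpy, scipy, OpenCV 4.12 (cv2) and the standard library are available. Lean on these libraries where they do the work, as an engineer would, in place of code of your own. Each camera call takes 0.05 s, during which the arm holds its last target. There are 200 camera calls.

## Working session

There is one attempt and no reset: what is moved stays moved. The work goes in short steps, Python scripts to look and compute and a tool call to move; the robot and the scene stay as the last step left them, time stands still between calls to the robot, and variables do not carry over. Pictures are saved under pics/ and viewed, about 8 in all and at most 12, crops included, and the job is handed in when it is done.

Besides the shell and the picture viewer there is one more tool, called after "Request:" by a JSON object that holds its "fn" and its "kwargs", one argument or row to a line. send_rows: Moves the arm, as the interface text tells. Its arguments: {"type":"object","properties":{"moves":{"type":"array"}},"required":["moves"]}

```bash
mkdir -p pics
cat > h.py <<'E'
import numpy as np, cv2
from cell import ctrl
def snap(n,f):
    p=ctrl.camera_params(n); im=ctrl.snapshot(n); cv2.imwrite('pics/'+f+'.png',im[:,:,::-1]); 
    np.save('pics/'+f+'.npy',dict(p),allow_pickle=True); return im
def ray(p,u,v,z):
    E=np.array(p['extrinsics']); f=200/np.tan(np.radians(p['fovy'])/2)
    d=E[:3,:3].T@np.array([(u-p['cx'])/f,(v-p['cy'])/f,1]); c=-E[:3,:3].T@E[:3,3]
    return c+d*(z-c[2])/d[2]
def load(f): return np.load('pics/'+f+'.npy',allow_pickle=True).item()
def proj(p,X):
    E=np.array(p['extrinsics']); f=200/np.tan(np.radians(p['fovy'])/2)
    q=E[:3,:3]@np.array(X)+E[:3,3]; return np.array([p['cx']+f*q[0]/q[2],p['cy']+f*q[1]/q[2]])
E
python3 - <<'E'
from h import *
s=ctrl.observe(); print(s, ctrl.nose_length)
for n in('scene','side','wrist'):
    snap(n,n+'0'); p=ctrl.camera_params(n); E=np.array(p['extrinsics']); print(n,p['fovy'],p['cx'],p['cy'],-E[:3,:3].T@E[:3,3],E[:3,:3].round(2).tolist())
a=cv2.imread('pics/scene0.png'); b=cv2.imread('pics/side0.png')
cv2.imwrite('pics/scene0b.png',cv2.resize(a,(800,500))); cv2.imwrite('pics/side0b.png',cv2.resize(b,(800,500)))
E
```

```text
{'time': 0.0, 'joint_positions': array([-1.41356948e+00,  3.00489295e-01,  1.52160516e+00, -1.41820107e-05,
        1.32067590e+00, -6.65983581e-02]), 'joint_vel': array([-0.00189973,  0.00013325,  0.00019827,  0.0004268 , -0.00064346,
       -0.00017144]), 'effort': array([-6.11997689e-05, -5.43500197e+01, -3.61792946e+01, -6.78702509e-05,
        3.98212564e-03,  3.66380675e-05]), 'ee_pos': array([ 0.12203769, -0.53605648,  0.23870113]), 'orientation': array([ 9.93743949e-01,  1.11680868e-01, -3.35365496e-05, -5.87937088e-04]), 'force': array([ 0.29254019, -0.19685648, -1.00531162]), 'ft_torque': array([ 0.02924468, -0.04214184,  0.00663897]), 'opening': 0.08572245281625615} 0.008
scene 57.81005236918213 318.7707335604512 195.46268657679 [1.26228354 0.26555642 0.60498211] [[-0.32, 0.95, 0.01], [0.59, 0.21, -0.78], [-0.74, -0.24, -0.63]]
side 47.40084074974819 322.969660945873 197.66452193085536 [0.27324081 0.74665351 0.91342274] [[-0.91, -0.41, 0.01], [-0.31, 0.68, -0.67], [0.26, -0.61, -0.75]]
wrist 61.22295751174142 323.6370048650641 205.70266151082268 [ 0.18464439 -0.52164509  0.37333257] [[0.22, -0.97, -0.0], [-0.94, -0.22, 0.26], [-0.25, -0.06, -0.97]]
```

View pics/scene0b.png

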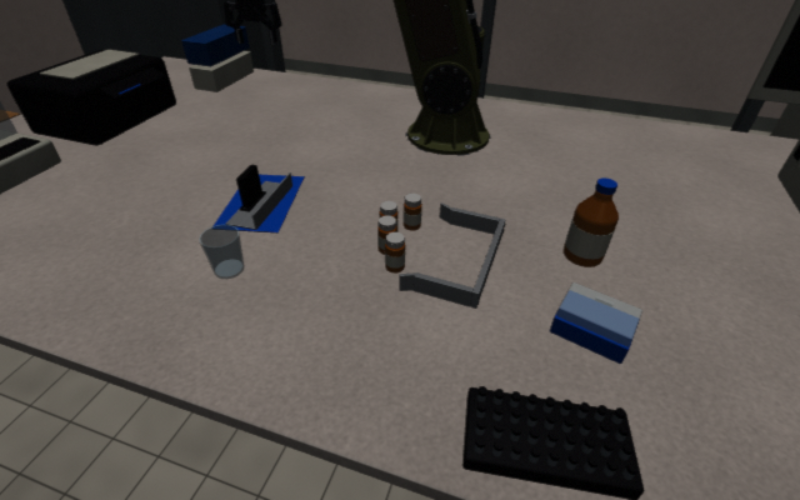

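View pics/side0b.png

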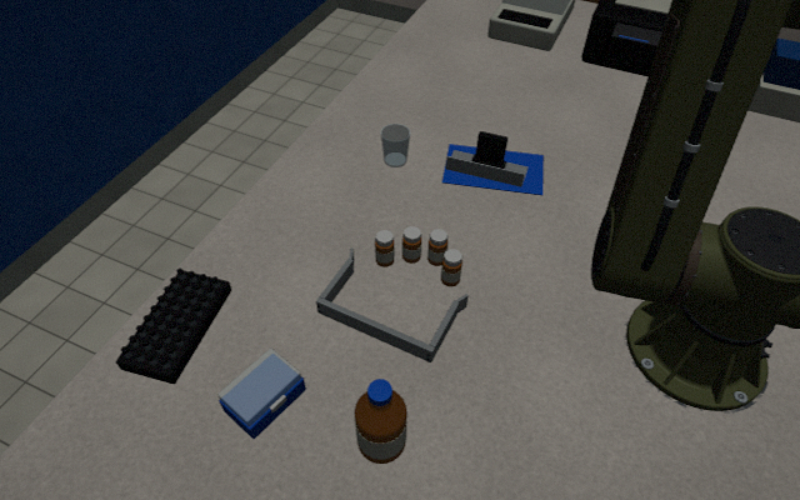

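The scene picture shows the mat and pusher at about (265,200), four jars at (385–415,195–270) and the frame at (400–505,205–300). The side picture shows the jars at (385–455,230–285), the frame at (320–465,250–355) and the mat at (495,168). I'll enlarge both next.

Run:
```python
import cv2
a=cv2.imread('pics/scene0.png')[125:250,160:420]; b=cv2.imread('pics/side0.png')[95:290,245:445]
f=lambda a:cv2.convertScaleAbs(cv2.resize(a,None,fx=3,fy=3,interpolation=cv2.INTER_CUBIC),alpha=1.6)
cv2.imwrite('pics/c1.png',f(a)); cv2.imwrite('pics/c2.png',f(b))
```

```text
(no output)
```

View pics/c1.png

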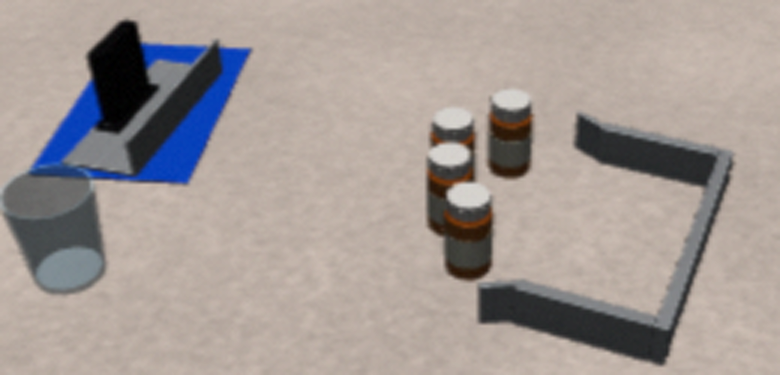

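View pics/c2.png

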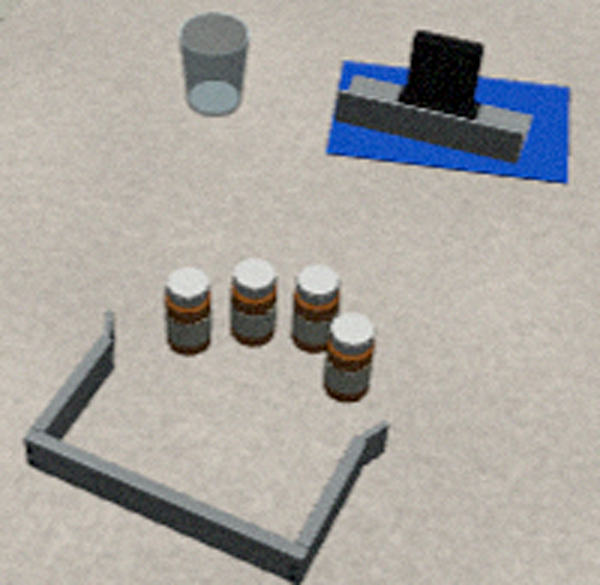

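The crops show every corner clearly. In c2 the caps are at (188,280), (255,270), (319,278) and (352,327). The mat corners are at (342,61), (570,87), (567,183) and (328,154). I'll triangulate and fit from these.

```bash
cat > fit.py <<'E'
from h import *
from scipy.optimize import least_squares
S=lambda u,v:(load('side0'),245+(u+.5)/3-.5,95+(v+.5)/3-.5)
C=lambda u,v:(load('scene0'),160+(u+.5)/3-.5,125+(v+.5)/3-.5)
def fit(obs,x0):
    def r(x):
        c,s=np.cos(x[2]),np.sin(x[2]); o=[]
        for (p,u,v),X in obs:
            o+=list(proj(p,[x[0]+c*X[0]-s*X[1],x[1]+s*X[0]+c*X[1],X[2]])-[u,v])
        return o
    q=least_squares(r,x0,loss='soft_l1'); return q.x,np.round(np.array(r(q.x)).reshape(-1,2),1).tolist()
if __name__=='__main__':
    for n,L in dict(jars=[(188,280),(255,270),(319,278),(352,327)]).items():
        for a in L: print('jar side',ray(*S(*a),.075).round(4))
    for a in [(512,98),(453,119),(449,153),(469,194)]: print('jar scene',ray(*C(*a),.075).round(4))
    M=[(342,61),(570,87),(567,183),(328,154)]; print('mat');[print(ray(*S(*a),.003).round(4)) for a in M]
    [print('m2',ray(*C(*a),.003).round(4)) for a in [(252,49),(187,184),(33,168)]]
    print('frame'); [print(ray(*S(*a),.04).round(4)) for a in [(28,434),(305,550),(108,313),(387,425)]]
    [print('f2',ray(*C(*a),.04).round(4)) for a in [(668,322),(733,153),(480,287),(578,115)]]
    print('blade'); [print(ray(*S(*a),z).round(4)) for a,z in [((338,95),.043),((524,132),.043),((335,122),.003),((518,162),.003)]]
    [print('b2',ray(*C(*a),z).round(4)) for a,z in [((137,133),.043),((220,44),.043),((130,173),.003),((221,72),.003)]]
    print('grip top'); [print(ray(*S(*a),.089).round(4)) for a in [(416,31),(483,42)]]
    [print(ray(*C(*a),.089).round(4)) for a in [(90,55),(124,21)]]
    for a in [S(215,98),C(70,268)]: print('beaker',ray(*a,0).round(3))
E
python3 fit.py
```

```text
jar side [0.6167 0.0441 0.075 ]
jar side [0.5703 0.0099 0.075 ]
jar side [ 0.5177 -0.0041  0.075 ]
jar side [0.4731 0.0354 0.075 ]
jar scene [0.4736 0.0363 0.075 ]
jar scene [ 0.5227 -0.0021  0.075 ]
jar scene [0.5714 0.0118 0.075 ]
jar scene [0.6184 0.0456 0.075 ]
mat
[ 0.6338 -0.3742  0.003 ]
[ 0.4005 -0.435   0.003 ]
[ 0.3652 -0.2889  0.003 ]
[ 0.5931 -0.2297  0.003 ]
m2 [ 0.368  -0.2887  0.003 ]
m2 [ 0.6022 -0.2306  0.003 ]
m2 [ 0.628  -0.3767  0.003 ]
frame
[0.6746 0.2181 0.04  ]
[0.4353 0.2256 0.04  ]
[0.6765 0.0781 0.04  ]
[0.4192 0.0912 0.04  ]
f2 [0.6722 0.2198 0.04  ]
f2 [0.4412 0.2337 0.04  ]
f2 [0.6822 0.0768 0.04  ]
f2 [0.4286 0.0878 0.04  ]
blade
[ 0.6021 -0.2727  0.043 ]
[ 0.4179 -0.2968  0.043 ]
[ 0.6044 -0.2781  0.003 ]
[ 0.4174 -0.2982  0.003 ]
b2 [ 0.5946 -0.279   0.043 ]
b2 [ 0.4295 -0.287   0.043 ]
b2 [ 0.605  -0.2884  0.003 ]
b2 [ 0.421  -0.2968  0.003 ]
grip top
[ 0.5502 -0.3441  0.089 ]
[ 0.4845 -0.3553  0.089 ]
[ 0.5552 -0.3436  0.089 ]
[ 0.49   -0.3499  0.089 ]
beaker [ 0.733 -0.264  0.   ]
beaker [ 0.732 -0.265  0.   ]
```

Request:
{"fn": "send_rows", "kwargs": {
  "moves": [
    [[23, 37, 4, 0, 0, -0.0075, 1], [23, 37, 4, 0, 0, -0.0075, 1], [23, 37, 4, 0, 0, -0.0075, 1], [23, 37, 4, 0, 0, -0.0075, 1], [23, 37, 4, 0, 0, -0.0075, 1], [23, 37, 4, 0, 0, -0.0075, 1], [23, 37, 4, 0, 0, -0.0075, 1], [23, 37, 4, 0, 0, -0.0075, 1], [23, 37, 4, 0, 0, -0.0075, 1], [23, 37, 4, 0, 0, -0.0075, 1], [23, 37, 4, 0, 0, -0.0075, 1], [23, 37, 4, 0, 0, -0.0075, 1], [23, 37, 4, 0, 0, -0.0075, 1], [23, 37, 4, 0, 0, -0.0075, 1], [23, 37, 4, 0, 0, -0.0075, 1], [23, 37, 4, 0, 0, -0.0075, 1], [0, 0, 0, 0, 0, 0, 1], [0, 0, 0, 0, 0, 0, 1]]
  ]
}}

```text
time: 1.95
ee_pos: [0.49, 0.0562, 0.3027]
orientation: [0.999, 0.053, -0.001, 0.0]
force: [0.2, 0.2, 0.9]
opening: 0.0852
```

Run:
```python
from h import *
s=ctrl.observe(); print(s['time'],s['ee_pos'],s['joint_positions'].round(2),s['force'])
im=snap('wrist','w1'); cv2.imwrite('pics/w1b.png',cv2.convertScaleAbs(cv2.resize(im[:,:,::-1],(800,500),interpolation=cv2.INTER_CUBIC),alpha=1.6))
```

```text
1.95 [0.48997685 0.05623427 0.30272474] [ 0.04  0.13  1.58 -0.    1.43  1.51] [0.17409694 0.19608301 0.8841744 ]
```

View pics/w1b.png

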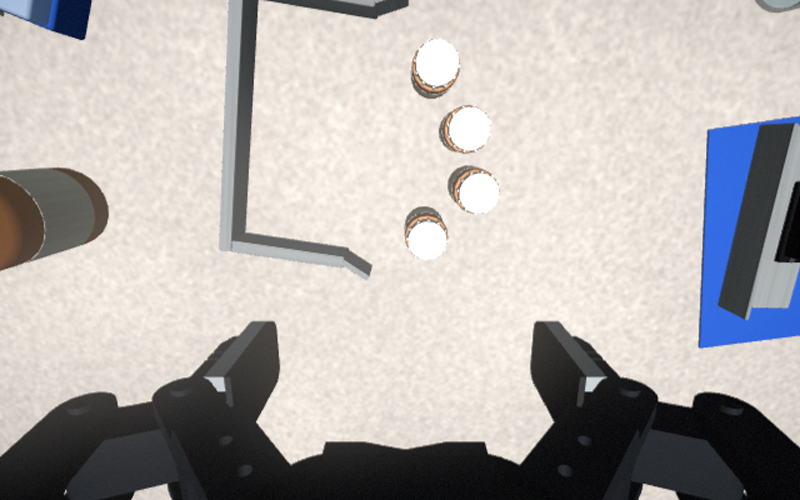

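The wrist picture shows the back wall's inner foot running (257,0)–(246,233), the near mouth corner at about (347,249) and the flare tip at (370,272). The caps are at (437,63), (469,129), (478,192) and (427,240), and the blade is at the right edge.

Run:
```python
from h import *
p=load('w1'); W=lambda u,v,z:ray(p,(u+.5)*.8-.5,(v+.5)*.8-.5,z).round(4)
for n,u,v,z in [('backfoot far',257,0,0),('backfoot corner',246,233,0),('back top inner far',243,0,.04),('top inner corner',232,237,.04),('outer top corner',220,250,.04),('mouth foot',347,248,0),('mouth top',345,262,.04),('flare top',370,278,.04),('flare foot',371,265,0),('far bar inner mouth foot',376,17,0),
 ('j',437,63,.075),('j',469,129,.075),('j',478,192,.075),('j',427,240,.075),('blade top a',767,124,.043),('blade top b',747,319,.043),('blade foot a',757,124,.003),('blade foot b',718,304,.003),('mat',708,130,.003),('mat',699,348,.003)]: print(n,W(u,v,z))
```

```text
backfoot far [0.6657 0.2125 0.    ]
backfoot corner [0.4448 0.2208 0.    ]
back top inner far [0.6543 0.2105 0.04  ]
top inner corner [0.4494 0.2198 0.04  ]
outer top corner [0.4352 0.2313 0.04  ]
mouth foot [0.4398 0.1136 0.    ]
mouth top [0.436  0.1099 0.04  ]
flare top [0.4223 0.0842 0.04  ]
flare foot [0.4238 0.0865 0.    ]
far bar inner mouth foot [0.6633 0.1023 0.    ]
j [0.6171 0.0448 0.075 ]
j [0.5704 0.0125 0.075 ]
j [ 0.5203 -0.0026  0.075 ]
j [0.4741 0.0356 0.075 ]
blade top a [ 0.6041 -0.2548  0.043 ]
blade top b [ 0.4205 -0.2962  0.043 ]
blade foot a [ 0.6081 -0.2773  0.003 ]
blade foot b [ 0.4208 -0.2955  0.003 ]
mat [ 0.5976 -0.2313  0.003 ]
mat [ 0.3668 -0.2901  0.003 ]
```

Request:
{"fn": "send_rows", "kwargs": {
  "moves": [
    [[3, -40, -14, 0, 0, -0.001, 1], [3, -40, -14, 0, 0, -0.001, 1], [3, -40, -14, 0, 0, -0.001, 1], [3, -40, -14, 0, 0, -0.001, 1], [3, -40, -14, 0, 0, -0.001, 1], [3, -40, -14, 0, 0, -0.001, 1], [3, -40, -14, 0, 0, -0.001, 1], [3, -40, -14, 0, 0, -0.001, 1], [3, -40, -14, 0, 0, -0.001, 1], [3, -40, -14, 0, 0, -0.001, 1], [0, 0, 0, 0, 0, 0, 1], [0, 0, 0, 0, 0, 0, 1]]
  ]
}}

```text
time: 3.2
ee_pos: [0.5187, -0.3455, 0.1629]
orientation: [0.999, 0.046, -0.0, -0.0]
force: [-0.2, 0.3, -0.3]
opening: 0.0852
```

Run:
```python
from h import *
s=ctrl.observe(); print(s['time'],s['ee_pos'],s['orientation'],s['joint_positions'].round(2),s['force'])
im=snap('wrist','w2'); cv2.imwrite('pics/w2b.png',cv2.convertScaleAbs(cv2.resize(im[:,:,::-1],(800,500),interpolation=cv2.INTER_CUBIC),alpha=1.6))
```

```text
3.2 [ 0.51874068 -0.34545932  0.16286997] [ 9.98962316e-01  4.55410684e-02 -4.05634857e-04 -3.70669300e-04] [-0.65  0.53  1.38  0.    1.23  0.83] [-0.23338839  0.25869363 -0.33146962]
```

View pics/w2b.png

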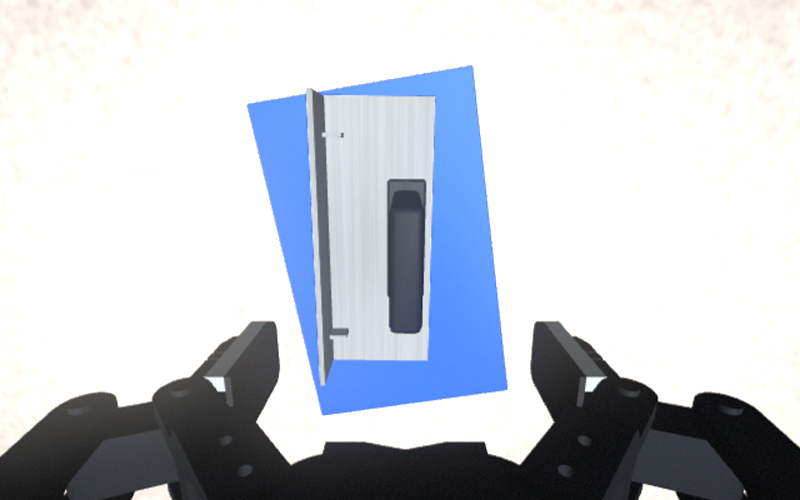

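The picture shows the blade from (308,90) to (322,384), the foot's rear corners at (435,97) and (428,360), and the grip top at (391–423, ~200–333). The mat corners are at (248,104), (472,66), (507,389) and (323,414).

Run:
```python
from h import *
p=load('w2'); W=lambda u,v,z:ray(p,(u+.5)*.8-.5,(v+.5)*.8-.5,z).round(4)
for n,u,v,z in [('blade top front a',307,90,.043),('b',320,384,.043),('foot rear a',435,97,.007),('b',428,360,.007),('grip top FL',390,332,.089),('RL',422,332,.089),('grip far FR',391,210,.089),('R',424,210,.089),('mat',248,104,.003),('m',472,66,.003),('m',507,389,.003),('m',323,414,.003)]: print(n,W(u,v,z))
```

```text
blade top front a [ 0.6064 -0.2815  0.043 ]
b [ 0.4202 -0.2962  0.043 ]
foot rear a [ 0.6131 -0.3557  0.007 ]
b [ 0.4255 -0.3711  0.007 ]
grip top FL [ 0.4846 -0.3402  0.089 ]
RL [ 0.4862 -0.3573  0.089 ]
grip far FR [ 0.5502 -0.3352  0.089 ]
R [ 0.5517 -0.3515  0.089 ]
mat [ 0.598 -0.234  0.003]
m [ 0.6342 -0.3775  0.003 ]
m [ 0.4039 -0.4362  0.003 ]
m [ 0.3677 -0.2928  0.003 ]
```

Request:
{"fn": "send_rows", "kwargs": {
  "moves": [
    [[0, 0, -34, 0, 0, -0.005, 1], [0, 0, -34, 0, 0, -0.005, 1], [0, 0, -24, 0, 0, 0, 1], [0, 0, -10, 0, 0, 0, 1], [0, 0, 0, 0, 0, 0, 1], [0, 0, 0, 0, 0, 0, 0.5], [0, 0, 0, 0, 0, 0, 0], [0, 0, 0, 0, 0, 0, 0], [0, 0, 0, 0, 0, 0, 0], [0, 0, 0, 0, 0, 0, 0], [0, 0, 0, 0, 0, 0, 0], [0, 0, 0, 0, 0, 0, 0]]
  ]
}}

```text
time: 4.45
ee_pos: [0.5203, -0.3446, 0.0619]
orientation: [0.999, 0.042, 0.0, 0.0]
force: [-0.7, -1.2, 6.3]
opening: 0.017
```

Request:
{"fn": "send_rows", "kwargs": {
  "moves": [
    [[0, 0, 4, 0, 0, 0, 0], [0, 0, 8, 0, 0, 0, 0], [2, 16, 0, 0, 0, -0.014, 0], [3, 30, 0, 0, 0, -0.016, 0], [3, 30, 0, 0, 0, -0.016, 0], [3, 30, 0, 0, 0, -0.016, 0], [3, 30, 0, 0, 0, -0.016, 0], [3, 30, 0, 0, 0, -0.016, 0], [3, 30, 0, 0, 0, -0.016, 0], [1, 18, 0, 0, 0, -0.016, 0], [1, 14, 0, 0, 0, 0, 0], [0, 0, 0, 0, 0, 0, 0], [0, 0, 0, 0, 0, 0, 0]]
  ]
}}

```text
time: 5.75
ee_pos: [0.5421, -0.1166, 0.0734]
orientation: [1.0, -0.021, 0.0, 0.0]
force: [-0.4, 0.1, -4.1]
opening: 0.0166
```

Run:
```python
from h import *
s=ctrl.observe(); print(s['time'],s['ee_pos'],s['orientation'],s['opening'],s['force'])
im=snap('wrist','w3'); cv2.imwrite('pics/w3b.png',cv2.convertScaleAbs(cv2.resize(im[:,:,::-1],(800,500),interpolation=cv2.INTER_CUBIC),alpha=1.4))
```

```text
5.75 [ 0.54208624 -0.11660028  0.07340464] [ 9.99783747e-01 -2.07954312e-02  9.48973123e-06  9.70797519e-05] 0.01659977018339676 [-0.43346325  0.10603085 -4.11448834]
```

View pics/w3b.png

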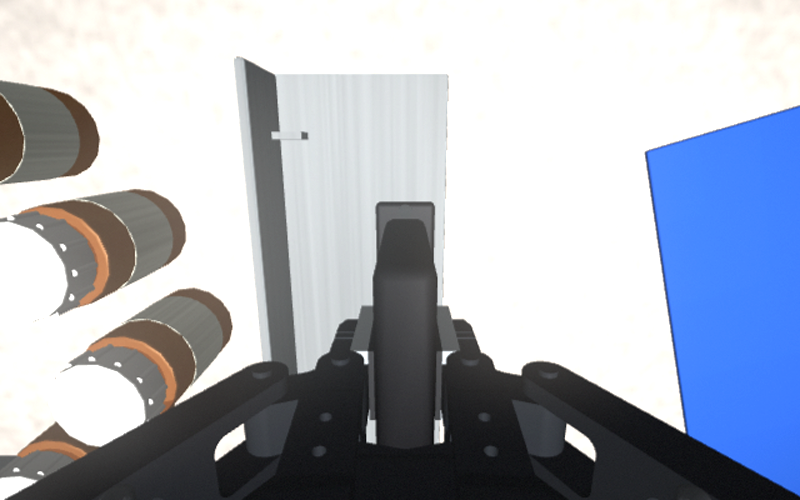

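The pusher hangs level in the jaws, with its far rear corner at (448,75), the blade tip at (236,58), and the jars clear to the left. I'll check the in-hand pose numerically.

Run:
```python
from h import *
p=load('w3'); y=np.radians(87.6); n=np.array([np.cos(y),np.sin(y),0]); t=np.array([n[1],-n[0],0])
o=np.array([.5421,-.1166,0])+.018*n+[0,0,.0145]
for nm,a,l,z,px in [('rear far',-.036,.095,.004,(448,75)),('blade top far front',.04,.095,.04,(236,58)),('blade/foot inner',.036,.095,.004,(276,74))]:
    X=o+a*n+l*t+[0,0,z]; q=ray(p,(px[0]+.5)*.8-.5,(px[1]+.5)*.8-.5,X[2]); print(nm,((proj(p,X)+.5)/.8-.5).round(),'frame err',((q-X)@n).round(4),((q-X)@t).round(4))
m=np.array([.5515,.1065,0])
for j in [(.6172,.0448),(.5706,.0114),(.5205,-.0026),(.474,.0356)]:
    d=np.array([*j,0])-m; print('jar s,l',(d@n).round(4),(d@t).round(4))
```

```text
rear far [449.  66.] frame err 0.0002 -0.0034
blade top far front [230.  47.] frame err -0.0015 -0.0033
blade/foot inner [275.  66.] frame err -0.0002 -0.003
jar s,l -0.0589 0.0682
jar s,l -0.0942 0.0231
jar s,l -0.1103 -0.0264
jar s,l -0.0741 -0.0745
```

Request:
{"fn": "send_rows", "kwargs": {
  "moves": [
    [[0, 0, -7, 0, 0, 0, 0], [0, 0, -5, 0, 0, 0, 0], [0, 0, 0, 0, 0, 0, 0], [0.34, 8, 0, 0, 0, 0, 0], [0.34, 8, 0, 0, 0, 0, 0], [0.34, 8, 0, 0, 0, 0, 0], [0.34, 8, 0, 0, 0, 0, 0], [0.34, 8, 0, 0, 0, 0, 0], [0.34, 8, 0, 0, 0, 0, 0], [0.34, 8, 0, 0, 0, 0, 0], [0.34, 8, 0, 0, 0, 0, 0], [0.34, 8, 0, 0, 0, 0, 0], [0.34, 8, 0, 0, 0, 0, 0], [0.34, 8, 0, 0, 0, 0, 0], [0.34, 8, 0, 0, 0, 0, 0], [0.34, 8, 0, 0, 0, 0, 0], [0.34, 8, 0, 0, 0, 0, 0], [0, 0, 0, 0, 0, 0, 0]]
  ]
}}

```text
time: 7.6
ee_pos: [0.5468, -0.0031, 0.0612]
orientation: [1.0, -0.021, -0.0, -0.0]
force: [-0.2, -0.9, -4.0]
opening: 0.0171
```

Run:
```python
from h import *
s=ctrl.observe(); print(s['time'],s['ee_pos'],s['orientation'],s['opening'],s['force'],s['ft_torque'])
a=snap('side','s4'); b=snap('scene','c4')
f=lambda a:cv2.convertScaleAbs(cv2.resize(a[:,:,::-1],None,fx=3,fy=3,interpolation=cv2.INTER_CUBIC),alpha=1.6)
A=f(a[160:300,240:380]);B=f(b[140:250,290:415]); B=cv2.copyMakeBorder(B,0,A.shape[0]-B.shape[0],0,0,0)
cv2.imwrite('pics/sc4.png',np.hstack([A,B])[:, :800])
```

```text
7.6 [ 0.54681399 -0.00314634  0.0612381 ] [ 9.99786333e-01 -2.06699174e-02 -4.90946312e-05 -1.99679771e-04] 0.01707988614976385 [-0.15159053 -0.8731426  -3.99095243] [-0.06177836  0.03232402 -0.01958539]
```

View pics/sc4.png

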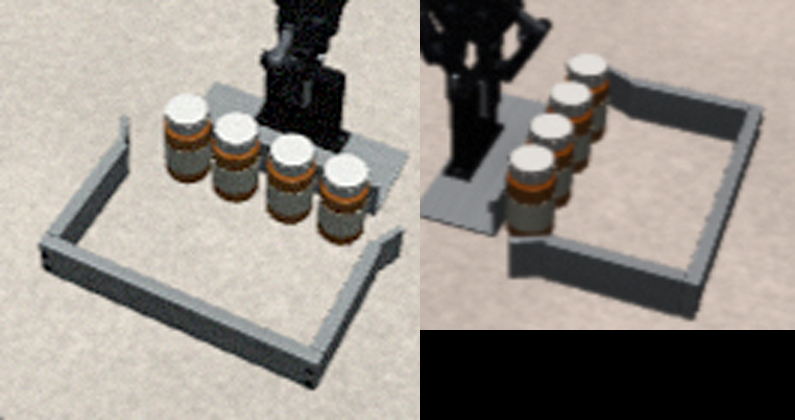

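The jars stand in a straight row along the blade, entering square to the mouth, with room at both wings. I'll carry on.

Request:
{"fn": "send_rows", "kwargs": {
  "moves": [
    [[0.34, 8, 0, 0, 0, 0, 0], [0.34, 8, 0, 0, 0, 0, 0], [0.34, 8, 0, 0, 0, 0, 0], [0.34, 8, 0, 0, 0, 0, 0], [0.34, 8, 0, 0, 0, 0, 0], [0.34, 8, 0, 0, 0, 0, 0], [0.34, 8, 0, 0, 0, 0, 0], [0.34, 8, 0, 0, 0, 0, 0], [0.34, 8, 0, 0, 0, 0, 0], [0.34, 8, 0, 0, 0, 0, 0], [0.34, 8, 0, 0, 0, 0, 0], [0.34, 8, 0, 0, 0, 0, 0], [0.3, 6, 0, 0, 0, 0, 0], [0.2, 4, 0, 0, 0, 0, 0], [0.1, 2, 0, 0, 0, 0, 0], [0, 0, 0, 0, 0, 0, 0]]
  ]
}}

```text
time: 9.3
ee_pos: [0.5515, 0.104, 0.0613]
orientation: [1.0, -0.021, 0.0, -0.0]
force: [0.3, 0.6, -3.8]
opening: 0.0169
```

Request:
{"fn": "send_rows", "kwargs": {
  "moves": [
    [[0.1, 1.5, 0, 0, 0, 0, 0], [0.1, 1.5, 0, 0, 0, 0, 0]]
  ]
}}

```text
time: 9.5
ee_pos: [0.5518, 0.1065, 0.0614]
orientation: [1.0, -0.021, 0.0, 0.0]
force: [-0.3, -2.5, -3.0]
opening: 0.0172
```

Request:
{"fn": "send_rows", "kwargs": {
  "moves": [
    [[0.1, 1, 0, 0, 0, 0, 0], [0, 1, 0, 0, 0, 0, 0]]
  ]
}}

```text
time: 9.7
ee_pos: [0.5519, 0.1087, 0.0614]
orientation: [1.0, -0.021, 0.0, 0.0]
force: [-0.1, -2.4, -2.8]
opening: 0.0175
```

Request:
{"fn": "send_rows", "kwargs": {
  "moves": [
    [[0.1, 1.5, 0, 0, 0, 0, 0], [0.1, 1.5, 0, 0, 0, 0, 0], [0.1, 1, 0, 0, 0, 0, 0]]
  ]
}}

```text
time: 10.0
ee_pos: [0.5521, 0.1129, 0.0613]
orientation: [1.0, -0.021, 0.0, -0.0]
force: [0.8, -3.2, -1.9]
opening: 0.0177
```

Run:
```python
from h import *
s=ctrl.observe(); print(s['time'],s['ee_pos'],s['opening'],s['force'],s['ft_torque'])
a=snap('side','s5')
cv2.imwrite('pics/s5b.png',cv2.convertScaleAbs(cv2.resize(a[170:300,240:380,::-1],None,fx=4.5,fy=4.5,interpolation=cv2.INTER_CUBIC),alpha=1.6))
```

```text
10.0 [0.55214784 0.11286477 0.06133303] 0.017673050826361794 [ 0.83310264 -3.23143735 -1.87100621] [-0.54156523  0.0108297  -0.0024902 ]
```

View pics/s5b.png

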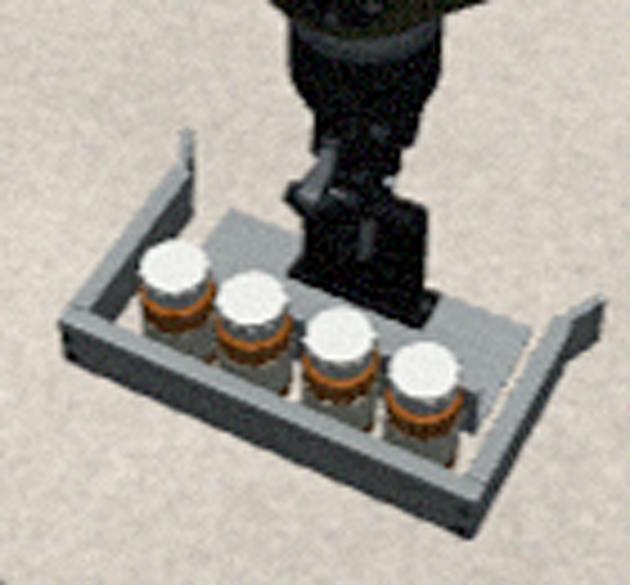

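The jars are inside, in a row close to the wall, with caps at (175,268), (253,298), (340,335) and (425,370). The frame hasn't visibly moved.

Run:
```python
from h import *
p=load('s5'); y=np.radians(87.6); n=np.array([np.cos(y),np.sin(y),0]); t=np.array([n[1],-n[0],0]);m=np.array([.5515,.1065,0])
for u,v,z in [(175,268,.075),(253,298,.075),(340,335,.075),(425,370,.075),(78,313,.04),(482,478,.04),(65,322,.04),(470,498,.04)]:
    d=ray(p,240+(u+.5)/4.5-.5,170+(v+.5)/4.5-.5,z)-m; print((d@n).round(4),(d@t).round(4))
a=cv2.imread('pics/side0.png',0)[200:300,240:385].astype(np.float32); b=cv2.imread('pics/s5.png',0)[200:300,240:385].astype(np.float32)
# frame shift: match the back bar's outer face patches
for (r,c,h,w) in [(232,252,28,20),(252,300,26,30),(262,325,30,28)]:
    A=cv2.imread('pics/side0.png'); B=cv2.imread('pics/s5.png'); T=A[r+6:r+h,c:c+w]; R=cv2.matchTemplate(B[r:r+h+6,c-6:c+w+6],T,cv2.TM_CCOEFF_NORMED); print(cv2.minMaxLoc(R)[1],np.array(cv2.minMaxLoc(R)[3])-6)
```

```text
0.0865 0.0665
0.0852 0.0214
0.0857 -0.0287
0.0855 -0.0759
0.1131 0.1124
0.1087 -0.1196
0.1211 0.1153
0.1218 -0.119
0.988088846206665 [0 0]
0.5783699154853821 [-1  0]
0.8413466811180115 [0 0]
```

Request:
{"fn": "send_rows", "kwargs": {
  "moves": [
    [[0.1, 1, 0, 0, 0, 0, 0], [0, 1, 0, 0, 0, 0, 0], [0, 0, 0, 0, 0, 0, 0]]
  ]
}}

```text
time: 10.35
ee_pos: [0.5522, 0.1149, 0.0613]
orientation: [1.0, -0.021, -0.0, -0.0]
force: [0.7, -0.9, -3.8]
opening: 0.0173
```

Request:
{"fn": "send_rows", "kwargs": {
  "moves": [
    [[0.1, 1, 0, 0, 0, 0, 0], [0, 0, 0, 0, 0, 0, 0]]
  ]
}}

```text
time: 10.55
ee_pos: [0.5523, 0.1159, 0.0613]
orientation: [1.0, -0.021, -0.0, -0.0]
force: [0.6, -2.3, -2.8]
opening: 0.0174
```

Request:
{"fn": "send_rows", "kwargs": {
  "moves": [
    [[0, 1, 0, 0, 0, 0, 0], [0, 0, 0, 0, 0, 0, 0]]
  ]
}}

```text
time: 10.75
ee_pos: [0.5523, 0.1168, 0.0612]
orientation: [1.0, -0.021, -0.0, -0.0]
force: [0.6, -2.0, -3.6]
opening: 0.0174
```

Request:
{"fn": "send_rows", "kwargs": {
  "moves": [
    [[0, 1, 0, 0, 0, 0, 0], [0, 0, 0, 0, 0, 0, 0]]
  ]
}}

```text
time: 10.95
ee_pos: [0.5522, 0.1175, 0.0613]
orientation: [1.0, -0.021, -0.0, 0.0]
force: [0.2, -4.4, -3.6]
opening: 0.0173
```

Request:
{"fn": "send_rows", "kwargs": {
  "moves": [
    [[0, 0.7, 0, 0, 0, 0, 0], [0, 0, 0, 0, 0, 0, 0]]
  ]
}}

```text
time: 11.15
ee_pos: [0.5523, 0.1177, 0.0614]
orientation: [1.0, -0.021, -0.0, 0.001]
force: [-1.4, -9.1, -1.1]
opening: 0.0173
```

Run:
```python
from h import *
s=ctrl.observe(); print(s['time'],s['ee_pos'],s['opening'],s['force'],s['ft_torque'])
a=snap('side','s6'); b=snap('scene','c6')
f=lambda a:cv2.convertScaleAbs(cv2.resize(a[:,:,::-1],None,fx=4,fy=4,interpolation=cv2.INTER_CUBIC),alpha=1.6)
A=f(a[200:300,245:355]);B=f(b[150:250,330:415]); cv2.imwrite('pics/sc6.png',np.hstack([A,B]))
```

```text
11.15 [0.55233337 0.11766206 0.06136396] 0.01727977974707257 [-1.35269719 -9.10071199 -1.11242382] [-1.67737948  0.11288108 -0.21908804]
```

View pics/sc6.png

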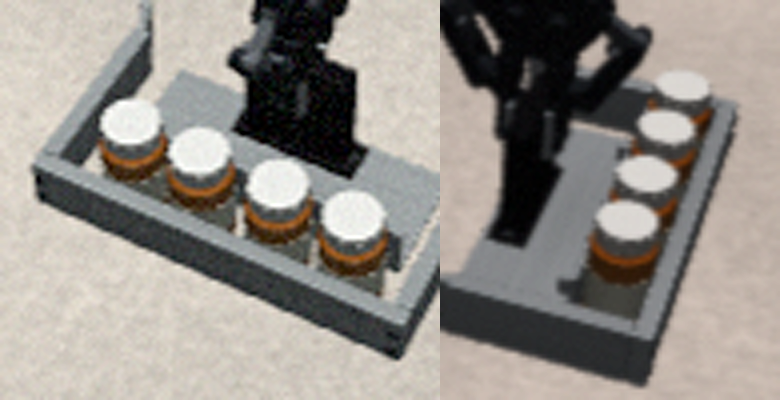

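The side force jumped to 9 N, which means wall contact. The jars stand against the wall and upright, and the frame still looks in place. Next I'll check each jar's gap.

Run:
```python
from h import *
y=np.radians(87.6); n=np.array([np.cos(y),np.sin(y),0]); t=np.array([n[1],-n[0],0]);m=np.array([.5515,.1065,0])
for f,L,ox,oy in [('s6',[(131,122),(200,152),(278,184),(353,215)],245,200),('c6',[(243,88),(226,130),(206,173),(187,219)],330,150)]:
    p=load(f)
    for u,v in L: d=ray(p,ox+(u+.5)/4-.5,oy+(v+.5)/4-.5,.075)-m; print(f,(d@n).round(4),(d@t).round(4))
```

```text
s6 0.0901 0.0674
s6 0.0909 0.0214
s6 0.0906 -0.0286
s6 0.0905 -0.0754
c6 0.0909 -0.0694
c6 0.0909 -0.0213
c6 0.0895 0.0248
c6 0.0894 0.07
```

All four jars measure within about 1 mm of wall contact. I'll back out straight and take the pusher to the mat.

Request:
{"fn": "send_rows", "kwargs": {
  "moves": [
    [[-0.1, -3, 0, 0, 0, 0, 0], [-0.3, -8, 0, 0, 0, 0, 0], [-0.8, -20, 0, 0, 0, 0, 0], [-0.8, -20, 0, 0, 0, 0, 0], [-0.8, -20, 0, 0, 0, 0, 0], [-0.8, -20, 0, 0, 0, 0, 0], [-0.8, -20, 6, 0, 0, 0, 0], [-3.4, -30, 6, 0, 0, 0.01, 0], [-3.4, -30, 0, 0, 0, 0.02, 0], [-3.4, -30, 0, 0, 0, 0.02, 0], [-3.4, -30, 0, 0, 0, 0.02, 0], [-3.4, -30, 0, 0, 0, 0.02, 0], [-3.4, -30, 0, 0, 0, 0.02, 0], [-3.4, -30, 0, 0, 0, 0.02, 0], [-3.4, -30, 0, 0, 0, 0.02, 0], [-3.4, -30, 0, 0, 0, 0.02, 0], [-3.4, -30, 0, 0, 0, 0.02, 0], [-3.4, -30, 0, 0, 0, 0.01, 0], [-3.4, -20, 0, 0, 0, 0, 0], [-3, -9, 0, 0, 0, 0, 0]]
  ]
}}

```text
time: 13.25
ee_pos: [0.5035, -0.3531, 0.0731]
orientation: [0.997, 0.078, 0.0, -0.0]
force: [-0.1, 0.1, -4.1]
opening: 0.0171
```

Request:
{"fn": "send_rows", "kwargs": {
  "moves": [
    [[0, 0, 0, 0, 0, 0, 0], [0, 0, -3, 0, 0, 0, 0], [0, 0, -3, 0, 0, 0, 0], [0, 0, -2, 0, 0, 0, 0], [0, 0, -1, 0, 0, 0, 0], [0, 0, 0, 0, 0, 0, 0]]
  ]
}}

```text
time: 13.85
ee_pos: [0.5042, -0.3512, 0.0641]
orientation: [0.997, 0.079, -0.0, -0.0]
force: [-0.3, 0.3, -4.3]
opening: 0.0175
```

Request:
{"fn": "send_rows", "kwargs": {
  "moves": [
    [[0, 0, -1, 0, 0, 0, 0], [0, 0, -1, 0, 0, 0, 0], [0, 0, 0, 0, 0, 0, 0]]
  ]
}}

```text
time: 14.15
ee_pos: [0.504, -0.3515, 0.0621]
orientation: [0.997, 0.079, -0.0, -0.0]
force: [-0.6, 0.2, -4.1]
opening: 0.0173
```

Request:
{"fn": "send_rows", "kwargs": {
  "moves": [
    [[0, 0, -0.5, 0, 0, 0, 0], [0, 0, 0, 0, 0, 0, 0]]
  ]
}}

```text
time: 14.35
ee_pos: [0.5041, -0.3516, 0.0619]
orientation: [0.997, 0.079, 0.0, 0.0]
force: [-0.7, -0.6, -1.8]
opening: 0.0173
```

Contact. Now I'll release and go straight up.

Request:
{"fn": "send_rows", "kwargs": {
  "moves": [
    [[0, 0, -0.3, 0, 0, 0, 0], [0, 0, 0, 0, 0, 0, 0.3], [0, 0, 0, 0, 0, 0, 0.6], [0, 0, 0, 0, 0, 0, 1], [0, 0, 0, 0, 0, 0, 1], [0, 0, 0, 0, 0, 0, 1], [0, 0, 0, 0, 0, 0, 1], [0, 0, 5, 0, 0, 0, 1], [0, 0, 15, 0, 0, 0, 1], [0, 0, 35, 0, 0, 0, 1], [0, 0, 40, 0, 0, 0, 1], [0, 0, 40, 0, 0, 0, 1], [0, 0, 0, 0, 0, 0, 1], [0, 0, 0, 0, 0, 0, 1]]
  ]
}}

```text
time: 15.75
ee_pos: [0.5043, -0.3517, 0.1982]
orientation: [0.997, 0.079, 0.001, 0.001]
force: [-0.4, 0.3, -1.6]
opening: 0.0855
```

Run:
```python
from h import *
s=ctrl.observe(); print(s['time'],s['ee_pos'],s['opening'],s['force'])
a=snap('side','s7'); b=snap('wrist','w7')
A=cv2.resize(a[90:300,240:450,::-1],(480,480),interpolation=cv2.INTER_CUBIC); B=cv2.resize(b[20:380,130:430,::-1],(320,384)); B=cv2.copyMakeBorder(B,0,96,0,0,0)
cv2.imwrite('pics/f7.png',cv2.convertScaleAbs(np.hstack([A,B]),alpha=1.4))
```

```text
15.75 [ 0.50425721 -0.35168961  0.19815497] 0.08553332671690074 [-0.40877655  0.34882596 -1.55804822]
```

View pics/f7.png

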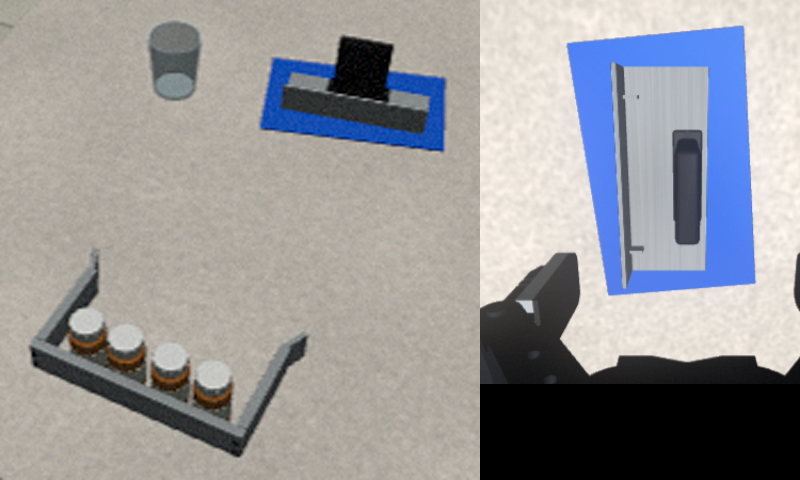

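The jars stand against the wall, with caps at (87,321), (126,338), (171,357) and (213,375). The pusher is flat and centred on the mat, and the gripper is clear. I'll run a last numeric check and hand in if it passes.

Run:
```python
from h import *
y=np.radians(87.6); n=np.array([np.cos(y),np.sin(y),0]); t=np.array([n[1],-n[0],0]);m=np.array([.5515,.1065,0]);k=480/210;p=load('s7');ok=1
for u,v in [(87,321),(126,338),(171,357),(213,375)]:
    d=ray(p,240+(u+.5)/k-.5,90+(v+.5)/k-.5,.075)-m; print((d@n).round(4),(d@t).round(4)); ok&=.086<d@n<.096
p=load('w7'); W=lambda u,v,z:ray(p,130+(u-480)*300/320,20+v*360/384,z)
c=np.mean([W(707,67,.007),W(705,270,.007)],0); b=np.mean([W(613,63,.043),W(625,287,.043)],0); mc=np.mean([W(*a,.003) for a in [(568,43),(743,26),(755,284),(609,295)]],0)
print('pusher',c.round(3),b.round(3),'mat',mc.round(3)); print(ok)
if ok: ctrl.close_job(); print('closed')
```

```text
0.0898 0.0665
0.0906 0.021
0.0909 -0.0297
0.0914 -0.0759
pusher [ 0.504 -0.369  0.007] [ 0.494 -0.297  0.043] mat [ 0.5   -0.335  0.003]
1
the job is handed in; nothing more can be done
closed
```

I pushed all four jars together to the frame's back wall with the pusher blade. Then I set the pusher down on the mat, let go of it and handed the job in at about 16 s.

- **Jars:** the last picture puts their centres at x = 0.090–0.091 m in the frame, where 0.090 is wall contact. They sit at y between −0.067 and +0.076 m, and all are upright.
- **Pusher:** it stands flat on the mat with its middle within about 5 mm of the mat's middle. The gripper was open and about 14 cm higher than at release when I handed in.
- **Frame:** it showed no visible shift. The wrist force peaked at about 9 N at wall contact and I stopped there, close to the roughly 10 N that would slide it. Two of three image matches, taken just before contact, showed no shift. The third read one pixel off, but the match was poor because the jars had come into that patch.
- **Bottle, tip box and beaker:** the arm stayed clear of all three. The beaker looked unmoved in the last picture; I did not look at the bottle and tip box again at the end.

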